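# Sort three loudspeakers onto their own mounting rings

### The job

The three loudspeakers lying face down on the MDF mounting rings have been mixed up: put each one onto the ring of its own outline (round on round, square on square, oblong on oblong), centred and flat, with straight-sided flanges turned parallel to the edges of their rings. The empty steel tray is there to park a loudspeaker on the way, since a ring holds only one. Keep them face down, set them down without dropping them, let go of them all, and leave the tin, the sanding block and the screwdriver where they are.

Things in the scene. Friction and masses are not known exactly. Their poses are not given: they have to be found in the camera images.
- spk_round_mid (a point): Loudspeaker, round 96 mm dark steel flange 6 mm thick, face down, 66 mm high, 0.25 to 0.5 kg. Above the flange a basket tapers to a 36 mm neck at 29-32 mm; above it the magnet, an upright cylinder 46 mm in diameter, 32 to 66 mm above the face: grip it there from above, at any turn. Point on its axis, 33 mm above its face; z up. Its turn is free. Starts on the square ring.
- spk_square_mid (a point): Loudspeaker, square 90 x 90 mm dark steel flange 6 mm thick, face down, 66 mm high, 0.25 to 0.5 kg. Above the flange a basket tapers to a 36 mm neck at 29-32 mm; above it the magnet, an upright cylinder 46 mm in diameter, 32 to 66 mm above the face: grip it there from above, at any turn. Point on its axis, 33 mm above its face; z up. x, y along its edges. Starts on the oblong ring.
- spk_oblong_mid (a point): Loudspeaker, oblong 116 x 70 mm dark steel flange 6 mm thick, face down, 66 mm high, 0.25 to 0.5 kg. Above the flange a basket tapers to a 36 mm neck at 29-32 mm; above it the magnet, an upright cylinder 46 mm in diameter, 32 to 66 mm above the face: grip it there from above, at any turn. Point on its axis, 33 mm above its face; z up. x along its long side. Starts on the round ring.
- ring_round: Fixed mounting ring of bare tan MDF lying flat on the bench, round, 132 mm across, 12 mm thick, with a round bore of 60 mm. Origin at the centre of its underside, on the bench; z up. 
- ring_square: Fixed mounting ring of bare tan MDF lying flat on the bench, square, 128 by 128 mm, 12 mm thick, with a round bore of 60 mm. Origin at the centre of its underside, on the bench; z up. x and y run parallel to its edges.
- ring_oblong: Fixed mounting ring of bare tan MDF lying flat on the bench, oblong, 158 by 100 mm, 12 mm thick, with a round bore of 60 mm. Origin at the centre of its underside, on the bench; z up. x runs along its long side.
- tray: Low square tray of bright steel, fixed to the bench, empty at the start: 156 by 156 mm outside, 14 mm high, walls and floor 3 mm thick. Origin at the centre of its underside; x and y run parallel to its walls. Any of the loudspeakers fits in it at any turn.
- filler_tin: Bystander: closed metal tin 84 mm in diameter, 85 mm high, on the far side of the rings. Origin at the centre of its underside.
- sanding_block: Bystander: cork sanding block with a wooden grip, 60 by 110 mm, 36 mm high, on the far left, beyond the rings. Origin at the centre of its underside.
- screwdriver: Bystander: screwdriver with a red handle, 200 mm long, 26 mm thick at the handle, lying on the far right of the bench. Origin under the middle of its length, x towards the blade.
Not all that is in view belongs to the job. Leave any green or orange look-alike of the part that bears spk_square_mid alone.

How it is judged:
By the outcome, as a careful person would: the job done as asked, in the order asked, and still so for the second after the job is handed in, with the robot touching nothing.
It also fails if it takes over 120 s, if anything falls off the work surface, if the arm or the gripper's body presses on something with over 40 N, if the wrist force passes 120 N, or if a joint passes its speed limit or range.

### The arm

A 7-joint arm with a two-finger parallel gripper is mounted at the origin on the work surface. World frame = base frame: x ahead of the robot, y to its left, z up, the work surface at z = 0. Lengths are in m, angles in rad, forces in N, time in s.
With the tool pointing down it reaches from about 0.425 to 0.875 m from the base axis. Payload 8.4 kg.
Tool frame: the origin (TCP) lies on the front face of the gripper's body, between the roots of the fingers; the fingertips stand 70 mm ahead of it and the grasp point (between the pads) lies 51 mm ahead of it (ctrl.tip_reach is the distance from the TCP to the fingertips, in m); z points along the fingers, y is the direction in which the jaws open and shut (so a half turn about z gives the same grasp; the last joint's range is limited). The gripper opens to 87 mm and grips with 3 to 60 N. Pads are 19 mm wide; open, the fingers measure 117 mm over their backs; the gripper's body (75 mm by 190 mm) begins 51 mm behind the grasp point.
Start: joints at [-1.408, 0.333, 0.04, 1.465, -0.013, 1.343, -0.059], TCP at [0.168, 0.628, 0.292] pointing down, gripper open.
Joint ranges: [-2.58, 2.58], [-0.38, 2.09], [-1.3, 1.39], [0.25, 2.4], [-1.5, 4.64], [0.08, 2.09], [-2.65, 2.65]. Speed limits (rad/s): [2.22, 2.22, 2.79, 2.79, 3.14, 3.14, 3.14].

### API

Orientations are given as a unit quaternion [x, y, z, w].
In Python, from workcell import sensors, imaging, job, spot_in, tip_of, ctrl gives the robot as it stands.
- The arm moves only by the shell command python3 -m creep 'ROWS' [FORCE]. ROWS is JSON, a list of rows, each a list of 3 entries, a list of its own where there are three numbers: the closure in counts, from 0 (fully open) to 255 (shut), then the shift along the tool's x, y, z in mm, then the turn about the tool's z in degrees. A call has exactly 5 rows; each row is the pose to reach, as a shift and turn from the pose commanded when the call began, along the tool's axes at that moment; what a row does not reach only later rows make up. A row lasts 1/8 s, in which the tool goes at most 62.5 mm and 10.7 degrees, less where a joint would pass 70% of its speed; a pose out of reach is approached as far as the arm can. A call with a gripper value outside its range is refused whole. The fingers move at their own pace and stop on an object; FORCE is the grip in N (left out, the last holds). Time passes only in rows, so rows that repeat a pose let the fingers close, or fill a call up. It gives the time, the measured TCP pose, the force and the opening at its end, in the units of the state.
- sensors.get_obs(): the state, without advancing time (a new reading comes with each control period).
- imaging.camera(name): name is "side" or "top"; returns the picture (420x560x3 uint8, red, green, blue); there is no depth.
- imaging.camera_model(name): a dict with "K" (3x3 intrinsics, pixels), "k1" (the pictures are not rectified: a ray, as slopes to the right and down, at radius r is drawn at 1 + k1 r^2 times it, then the intrinsics apply), "world_from_camera" (4x4, takes a point from camera to world coordinates). Camera axes: x right, y down, z forward; pixel columns grow to the right and rows downward; lengths in m; the calibration is good to about 2 mm. A picture is of the moment at which its call begins. camera_model takes no time and is no camera call.
- job.sign_off(): hands the job in, once; it reports no verdict.
Trained networks look in the newest picture that a camera, given by its name, has taken for a name from the list of things; names that differ only in an ending like _2 or _b are one class to them, and where a whole thing is asked for, a point or a joint stands for the part that bears it (a point fixed in the world has none). Each returns a list of dicts, best first, with "score" (0 to 1); they miss things now and then, are a little off and sometimes report something else, mostly with a low value. They report only what shows in the picture. A call takes as long as a camera call. They do not tell look-alikes from the thing itself.
- spot_in(camera, query): "uv" ([column, row] in pixels, amid what is visible of it).
- tip_of(camera, query): "uv" ([column, row] in pixels: a listed point, or the origin of a listed thing).
The state is a dict: "t": time; "joint_pos": joint angles; "qvel": joint speeds; "effort": joint torques, N m; "eef_pos": TCP position; "tcp_rot": TCP orientation; "wrist_force": force on the tool from outside, world axes, zero at the start; "torque": the same for the moment, N m; "grip_width": finger opening in m.
Only numpy, scipy, OpenCV 4.12 (cv2) and the standard library are available. Lean on these libraries where they do the work, as an engineer would, in place of code of your own. Each camera call takes 0.05 s, during which the arm holds its last target.

## Working session

There is one attempt and no reset: what is moved stays moved. The work goes in short steps, Python scripts to look and compute and a shell command to move; the robot and the scene stay as the last step left them, time stands still between calls to the robot, and variables do not carry over. Pictures are saved under pics/ and viewed, and the job is handed in when it is done.

```bash
ls; mkdir -p pics
python3 - <<'E'
from workcell import sensors, imaging, job, spot_in, tip_of, ctrl
import cv2,numpy as np
o=sensors.get_obs();print(o['t'],o['eef_pos'],o['tcp_rot'],o['grip_width'],ctrl.tip_reach)
for n in('side','top'):
    im=imaging.camera(n);cv2.imwrite(f'pics/{n}0.png',im[:,:,::-1]);m=imaging.camera_model(n);print(n,m)
E
```

```text
pics
0.0 [0.16815555 0.62750459 0.29136008] [ 1.30527762e-01  9.91444327e-01 -8.04351607e-04 -5.49563837e-05] 0.08717143186323903 0.0697
side {'K': array([[413.53285154,   0.        , 272.57914566],
       [  0.        , 413.53285154, 201.18100632],
       [  0.        ,   0.        ,   1.        ]]), 'k1': -0.016016156151413986, 'world_from_camera': array([[ 0.99318336, -0.08618114,  0.07848326,  0.45588251],
       [-0.11456735, -0.59770404,  0.79348863, -0.69764754],
       [-0.021474  , -0.79707132, -0.60350325,  0.59009246],
       [ 0.        ,  0.        ,  0.        ,  1.        ]])}
top {'K': array([[435.33515663,   0.        , 277.98920916],
       [  0.        , 435.33515663, 211.41620471],
       [  0.        ,   0.        ,   1.        ]]), 'k1': 0.028564413416438457, 'world_from_camera': array([[ 0.01588283, -0.98124382,  0.19211534,  0.36379873],
       [-0.99961783, -0.01123505,  0.02525795, -0.00425728],
       [-0.02262578, -0.19244309, -0.98104726,  0.99708416],
       [ 0.        ,  0.        ,  0.        ,  1.        ]])}
```

View pics/side0.png

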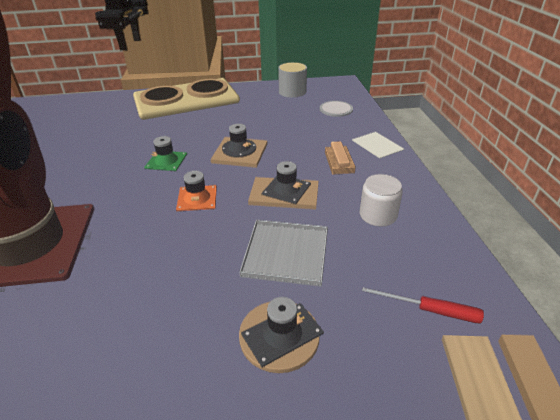

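View pics/top0.png

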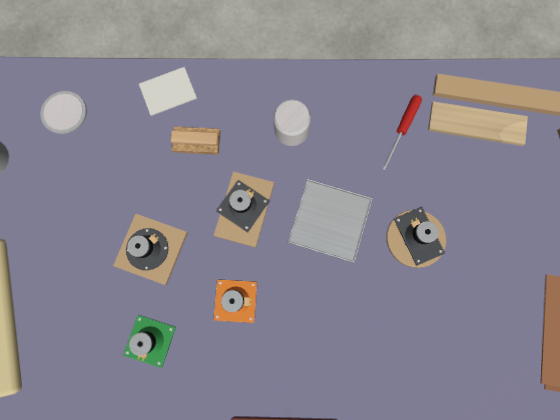

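```bash
cat > h.py <<'E'
from workcell import sensors, imaging, job, spot_in, tip_of, ctrl
import cv2,numpy as np
def M(n):
    m=imaging.camera_model(n);return m['K'],m['k1'],m['world_from_camera']
def ray(n,uv,z):
    K,k,T=M(n);p=np.array([(uv[0]-K[0,2])/K[0,0],(uv[1]-K[1,2])/K[1,1]]);s=p.copy()
    for _ in range(30): s=p/(1+k*(s@s))
    d=T[:3,:3]@np.r_[s,1];c=T[:3,3];return c+d*(z-c[2])/d[2]
def proj(n,P):
    K,k,T=M(n);P=np.atleast_2d(P);c=(P-T[:3,3])@T[:3,:3];s=c[:,:2]/c[:,2:];s=s*(1+k*(s**2).sum(1,keepdims=True))
    return s*K[0,0]+K[:2,2]
E
python3 - <<'E'
from h import *
ims={n:imaging.camera(n) for n in('side','top')}
for q,z in(('spk_round_mid',.045),('spk_square_mid',.045),('spk_oblong_mid',.045),('ring_round',0),('ring_square',0),('ring_oblong',0),('tray',0)):
    for n in('top','side'):
        for d in tip_of(n,q)[:4]: print(q,n,np.round(d['uv'],1),round(d['score'],2),np.round(ray(n,d['uv'],z),4)[:2])
for i,(a,b,n) in enumerate([(85,180,'top'),(365,180,'top')]):
    pass
t=ims['top'][:,:,::-1]
c=cv2.resize(t[165:385,100:290],None,fx=2.7,fy=2.7,interpolation=cv2.INTER_CUBIC);cv2.imwrite('pics/crop1.png',c)
c=cv2.resize(t[170:300,280:460],None,fx=4,fy=4,interpolation=cv2.INTER_CUBIC);cv2.imwrite('pics/crop2.png',c)
E
```

```text
spk_round_mid side [240.4 140.3] 0.74 [0.4715 0.3043]
spk_square_mid top [233.9 300.1] 0.75 [0.3553 0.1118]
spk_square_mid top [146.3 341.5] 0.58 [0.2674 0.2937]
spk_square_mid top [240.5 206.3] 0.57 [0.561  0.1044]
spk_square_mid side [191.1 187.8] 0.84 [0.347  0.0965]
spk_square_mid side [164.  148.6] 0.82 [0.2674 0.2904]
spk_square_mid side [286.8 176.6] 0.56 [0.5712 0.11  ]
spk_oblong_mid top [418.1 231.2] 0.85 [ 0.5097 -0.2869]
spk_oblong_mid side [282.7 322.4] 0.59 [ 0.5063 -0.2975]
ring_round top [413.7 237.6] 0.86 [ 0.5017 -0.2897]
ring_square side [240.3 153.6] 0.57 [0.4684 0.3102]
ring_oblong top [247.4 210.4] 0.64 [0.5607 0.093 ]
ring_oblong top [196.  143.2] 0.47 [0.7247 0.2221]
ring_oblong top [241.2 205.6] 0.16 [0.572  0.1079]
ring_oblong side [282.2 194.8] 0.73 [0.5585 0.1002]
tray top [327.6 219.2] 0.7 [ 0.542 -0.094]
tray top [288.3 127.3] 0.23 [ 7.67e-01 -3.00e-04]
tray side [283.  252.7] 0.94 [ 0.5337 -0.0969]
```

View pics/crop1.png

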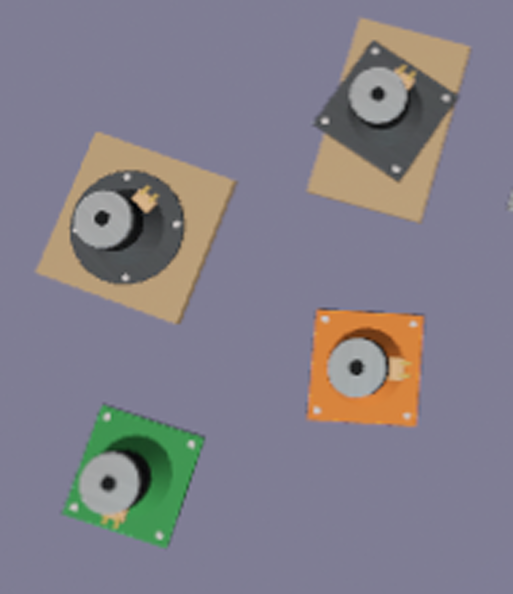

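View pics/crop2.png

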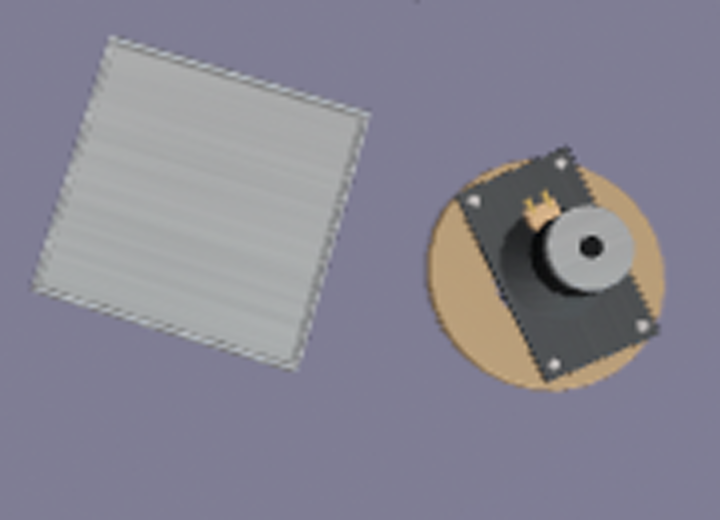

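```bash
cat > fit.py <<'E'
from h import *
from scipy.optimize import minimize
S=8
def outline(kind,x,y,th,z):
    if kind[0]=='c':
        a=np.linspace(0,2*np.pi,60,endpoint=False);p=kind[1]*np.c_[np.cos(a),np.sin(a)]
    else:
        a,b=kind[1]/2,kind[2]/2;p=np.array([[a,b],[-a,b],[-a,-b],[a,-b]])
        p=np.vstack([p[i]+(p[(i+1)%4]-p[i])*t for i in range(4) for t in (0,.5)])
    c,s=np.cos(th),np.sin(th);p=p@np.array([[c,s],[-s,c]])+[x,y]
    return np.c_[p,np.full(len(p),z)]
def hull(n,pts): return cv2.convexHull(proj(n,pts).astype(np.float32))[:,0]
def mask(shape,poly,off):
    m=np.zeros((shape[0]*S,shape[1]*S),np.uint8)
    q=((poly-off+.5)*S-.5)
    cv2.fillPoly(m,[np.round(q*16).astype(np.int32)],255,shift=4)
    return cv2.resize(m,(shape[1],shape[0]),interpolation=cv2.INTER_AREA)/255.
RK={'round':('c',.066),'square':('r',.128,.128),'oblong':('r',.158,.1),'tray':('r',.156,.156)}
SK={'round':('c',.048),'square':('r',.09,.09),'oblong':('r',.116,.07)}
def fit(n,im,ring,spk,r0,s0,zf=.012,show=None,rfix=None,holdout=None):
    """r0,s0: x,y,th. ring or spk may be None. returns ring,spk fits"""
    c=r0 if ring else s0
    box=proj(n,np.array([[c[0]+a,c[1]+b,.01] for a in(-.115,.115) for b in(-.115,.115)]))
    lo=np.floor(box.min(0)).astype(int);hi=np.ceil(box.max(0)).astype(int)
    lo=np.maximum(lo,0);hi=np.minimum(hi,[560,420])
    crop=im[lo[1]:hi[1],lo[0]:hi[0]].astype(float);sh=crop.shape[:2]
    crop=cv2.GaussianBlur(crop,(0,0),.5)
    # excluded zone: basket+magnet of spk (by initial guess)
    ex=np.zeros(sh)
    if spk:
        P=np.vstack([outline(('c',.034),*s0,zf+.007),outline(('c',.026),*s0,zf+.035),outline(('c',.026),*s0,zf+.068)])
        ex=mask(sh,hull(n,P),lo)
    if holdout is not None:
        ex=np.maximum(ex,mask(sh,hull(n,holdout),lo))
    w0=(ex<.01)
    def masks(p):
        out=[];i=0
        if ring:
            r=rfix if rfix is not None else p[:3]
            if rfix is None:i=3
            top=.014 if ring=='tray' else .012
            out.append(mask(sh,hull(n,np.vstack([outline(RK[ring],*r,0),outline(RK[ring],*r,top)])),lo))
        if spk:
            s=p[i:i+3]
            out.append(mask(sh,hull(n,np.vstack([outline(SK[spk],*s,zf),outline(SK[spk],*s,zf+.006)])),lo))
        return out
    def cost(q,full=False):
        p=p0+q*sc
        ms=masks(p);L=[];rem=np.ones(sh)
        for m in ms[::-1]: L.append(rem*m);rem=rem*(1-m)
        L.append(rem)
        A=np.stack([l[w0] for l in L],1);Y=crop[w0]
        # robust colours from pure pixels
        C=np.stack([np.median(Y[a>.98],0) if (a>.98).sum()>5 else np.zeros(3) for a in A.T])
        d=np.abs(A@C-Y).sum(1)
        return np.minimum(d,90).mean()
    p0=np.array((list(r0) if ring and rfix is None else [])+(list(s0) if spk else []),float)
    sc=np.array([.003,.003,.05]*(len(p0)//3))
    best=None
    q=np.zeros(len(p0))
    for it in range(3):
        sx=np.vstack([q]+[q+v for v in np.eye(len(p0))*(1.5/(1+2*it))])
        r=minimize(cost,q,method='Nelder-Mead',options=dict(initial_simplex=sx,maxfev=500,xatol=.01,fatol=1e-4));q=r.x
    p=p0+q*sc
    if show:
        v=cv2.resize(im[lo[1]:hi[1],lo[0]:hi[0],::-1],None,fx=4,fy=4,interpolation=cv2.INTER_CUBIC)
        pr=p[:3] if rfix is None else rfix
        for kk,pp,zz in ([(RK[ring],pr,.012)] if ring else [])+([(SK[spk],p[-3:],zf+.006)] if spk else []):
            o=(proj(n,outline(kk,*pp,zz))-lo+.5)*4
            cv2.polylines(v,[np.round(o).astype(int)],True,(0,0,255),1)
        cv2.imwrite(show,v)
    return p,r.fun
E
python3 - <<'E'
from fit import *
ims={n:imaging.camera(n) for n in('side','top')}
R={'round':('oblong',(.505,-.29,0),(.508,-.29,-2.7+3.14)),'oblong':('square',(.56,.097,-.25),(.565,.105,.6)),'square':('round',(.47,.307,-.25),(.4715,.305,0))}
vs=[]
for ring,(spk,r0,s0) in R.items():
    for n in ims:
        b=None
        for da in ([0,.4,-.4] if spk!='round' else [0]):
            x=fit(n,ims[n],ring,spk,r0,(s0[0],s0[1],s0[2]+da))
            if b is None or x[1]<b[0][1]: b=(x,da)
        da=b[1]
        p,f=fit(n,ims[n],ring,spk,b[0][0][:3],b[0][0][3:],show=f'pics/f_{ring}_{n}.png')
        print(ring,spk,n,np.round(p,4),round(f,2)); vs.append(f'pics/f_{ring}_{n}.png')
for n in ims:
    p,f=fit(n,ims[n],'tray',None,(.54,-.095,-.25),None,show=f'pics/f_tray_{n}.png');print('tray',n,np.round(p,4),f)
can=np.zeros((600,800,3),np.uint8)
for i,v in enumerate(vs):
    a=cv2.imread(v);h,w=a.shape[:2];s=min(266/w,300/h);a=cv2.resize(a,(int(w*s),int(h*s)));r,c=i%2,i//2
    can[r*300:r*300+a.shape[0],c*266:c*266+a.shape[1]]=a
cv2.imwrite('pics/fits.png',can)
E
```

```text
Traceback (most recent call last):
  File "fit.py", line 63, in fit
    r=minimize(cost,q,method='Nelder-Mead',options=dict(initial_simplex=sx,maxfev=500,xatol=.01,fatol=1e-4));q=r.x
  File "fit.py", line 49, in cost
    ms=masks(p);L=[];rem=np.ones(sh)
  File "fit.py", line 45, in masks
    out.append(mask(sh,hull(n,np.vstack([outline(SK[spk],*s,zf),outline(SK[spk],*s,zf+.006)])),lo))
                       ~~~~^^^^^^^^^^^^^^^^^^^^^^^^^^^^^^^^^^^^^^^^^^^^^^^^^^^^^^^^^^^^^^^^^^^
  File "fit.py", line 12, in hull
    def hull(n,pts): return cv2.convexHull(proj(n,pts).astype(np.float32))[:,0]
                                           ~~~~^^^^^^^
  File "h.py", line 10, in proj
    K,k,T=M(n);P=np.atleast_2d(P);c=(P-T[:3,3])@T[:3,:3];s=c[:,:2]/c[:,2:];s=s*(1+k*(s**2).sum(1,keepdims=True))
          ~^^^
  File "h.py", line 4, in M
    m=imaging.camera_model(n);return m['K'],m['k1'],m['world_from_camera']
ValueError: time passes only in moves, steps and waits
```

```bash
python3 - <<'E'
s=open('h.py').read()
s=s.replace("def M(n):","import functools\n@functools.lru_cache\ndef M(n):")
open('h.py','w').write(s)
E
cat > run1.py <<'E'
from fit import *
ims={n:imaging.camera(n) for n in('side','top')}
np.savez('im0.npz',**ims)
R={'round':('oblong',(.505,-.29,0),(.508,-.29,-2.7+3.14)),'oblong':('square',(.56,.097,-.25),(.565,.105,.6)),'square':('round',(.47,.307,-.25),(.4715,.305,0))}
vs=[]
for ring,(spk,r0,s0) in R.items():
    for n in ims:
        b=None
        for da in ([0,.4,-.4] if spk!='round' else [0]):
            x=fit(n,ims[n],ring,spk,r0,(s0[0],s0[1],s0[2]+da))
            if b is None or x[1]<b[0][1]: b=(x,da)
        p,f=fit(n,ims[n],ring,spk,b[0][0][:3],b[0][0][3:],show=f'pics/f_{ring}_{n}.png')
        print(ring,spk,n,np.round(p,4),round(f,2)); vs.append(f'pics/f_{ring}_{n}.png')
for n in ims:
    p,f=fit(n,ims[n],'tray',None,(.54,-.095,-.25),None,show=f'pics/f_tray_{n}.png');print('tray',n,np.round(p,4),f)
can=np.zeros((600,800,3),np.uint8)
for i,v in enumerate(vs):
    a=cv2.imread(v);h,w=a.shape[:2];s=min(266/w,300/h);a=cv2.resize(a,(int(w*s),int(h*s)));r,c=i%2,i//2
    can[r*300:r*300+a.shape[0],c*266:c*266+a.shape[1]]=a
cv2.imwrite('pics/fits.png',can)
E
python3 run1.py
```

```text
round oblong side [ 0.5007 -0.2893  0.0618  0.5054 -0.2947  0.4179] 8.89
round oblong top [ 0.5003 -0.2916  0.2909  0.5051 -0.2961  0.4155] 4.76
oblong square side [ 0.563   0.1039 -0.2524  0.5692  0.1059  0.9908] 14.11
oblong square top [ 0.5637  0.1009 -0.2557  0.5694  0.1035  0.989 ] 3.86
square round side [ 0.4669  0.3158 -0.3201  0.4656  0.3205 -0.1754] 12.33
square round top [ 0.468   0.3124 -0.3268  0.4666  0.3178 -0.1342] 2.96
tray side [ 0.539  -0.0953 -0.2841] 9.292251128843336
tray top [ 0.5395 -0.0985 -0.2925] 4.827694717726349
```

View pics/fits.png

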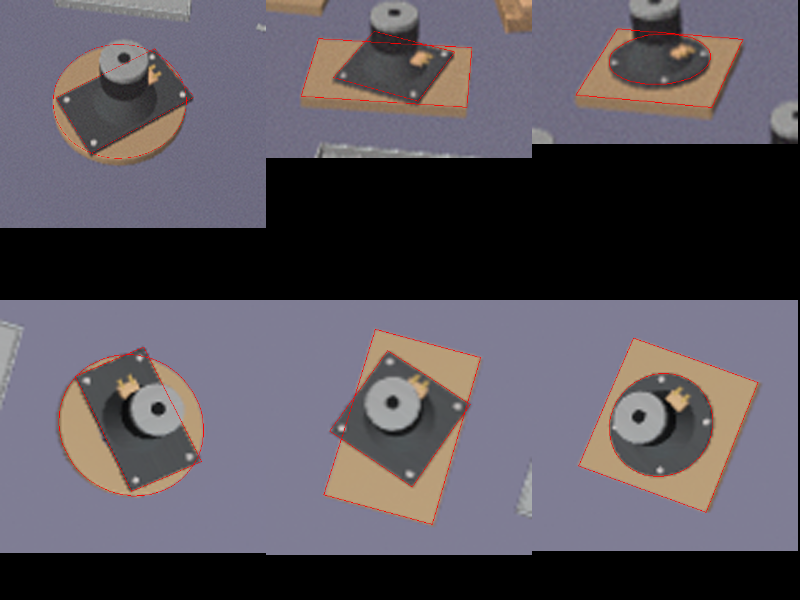

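```bash
cat > go.py <<'E'
import sys,numpy as np
from scipy.spatial.transform import Rotation as Ro
from workcell import sensors
o=sensors.get_obs();R=Ro.from_quat(o['tcp_rot']).as_matrix();p=np.array(o['eef_pos'])
phi=np.degrees(np.arctan2(R[1,0],R[0,0]))
print('t',round(o['t'],2),'p',np.round(p*1e3,1),'phi',round(phi,2),'tilt',np.round(R[:2,2],4),'F',np.round(o['wrist_force'],1),'w',round(o['grip_width']*1e3,1),'q7',round(o['joint_pos'][6],2))
if len(sys.argv)>1:
    t=np.array([float(a) for a in sys.argv[1:4]]);f=float(sys.argv[4]) if len(sys.argv)>4 else phi
    d=R.T@(t-p*1e3);turn=-((f-phi+180)%360-180)
    print('shift',np.round(d,1),'turn',round(turn,1),'rows',np.ceil(np.linalg.norm(d)/62.5),np.ceil(abs(turn)/10.7))
E
python3 go.py 466 319 200 124
```

```text
t 1.1 p [168.2 627.8 292.2] phi 165.0 tilt [-0. -0.] F [-0.2 -0.7 -0.4] w 87.1 q7 -0.06
shift [-367.6 -221.2   92.2] turn 41.0 rows 8.0 4.0
```

```bash
python3 -m creep '[[0,[-45,-28,10],8],[0,[-95,-57,24],16],[0,[-145,-87,36],24],[0,[-195,-117,48],32],[0,[-245,-147,60],41]]' 10; python3 go.py 466 319 200 124
```

```text
t: 1.72
eef_pos: [0.368, 0.421, 0.2322]
tcp_rot: [0.472, 0.882, 0.0, -0.0]
wrist_force: [-0.2, 0.4, 0.3]
grip_width: 0.0876
t 1.73 p [368.  421.  232.2] phi 123.72 tilt [0.0003 0.0007] F [-0.2  0.4  0.3] w 87.6 q7 -0.3
shift [-139.2   24.9   32.2] turn -0.3 rows 3.0 1.0
```

```bash
python3 -m creep '[[0,[-50,9,10],0],[0,[-100,18,20],0],[0,[-139,25,30],0],[0,[-139,25,32],0],[0,[-139,25,32],0]]'; python3 go.py 466 319 116 124
```

```text
t: 2.35
eef_pos: [0.4648, 0.3218, 0.2002]
tcp_rot: [0.469, 0.883, -0.0, -0.0]
wrist_force: [0.6, -0.1, -0.4]
grip_width: 0.0874
t 2.35 p [464.8 321.8 200.2] phi 124.02 tilt [-0.0005  0.0002] F [ 0.6 -0.1 -0.4] w 87.4 q7 -0.01
shift [-3.  -0.5 84.2] turn 0.0 rows 2.0 1.0
```

Run:
```python
from h import *
a=imaging.camera('side')[:,:,::-1];cv2.imwrite('pics/a1.png',cv2.resize(a[60:200,140:360],None,fx=3.5,fy=3.5))
```

```text
(no output)
```

View pics/a1.png

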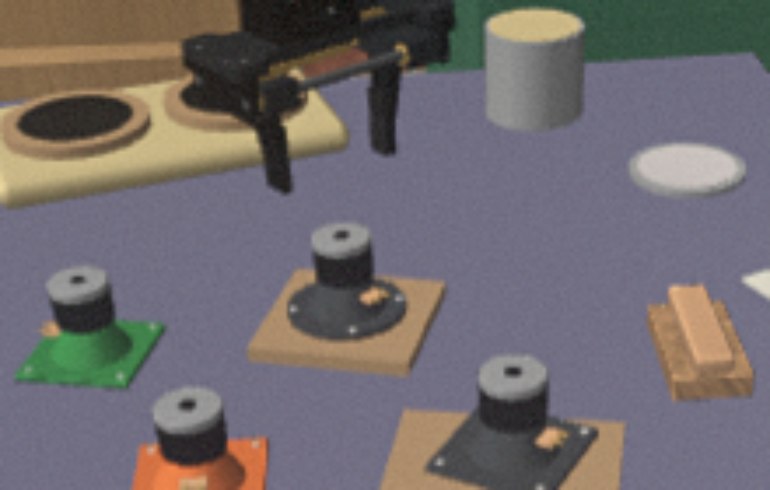

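The gripper hovers over the round speaker (magnet at about pixel (238,129) in the full side picture), with the jaws straddling it. I descend now.

```bash
python3 -m creep '[[0,[-3,0,40],0],[0,[-3,0,70],0],[0,[-3,0,84],0],[0,[-3,0,84],0],[0,[-3,0,84],0]]'; python3 -m creep '[[150,[0,0,0],0],[150,[0,0,0],0],[150,[0,0,0],0],[150,[0,0,0],0],[150,[0,0,0],0]]' 8;python3 go.py 466 319 116 34
```

```text
t: 3.02
eef_pos: [0.4674, 0.3194, 0.1175]
tcp_rot: [0.469, 0.883, 0.001, 0.0]
wrist_force: [0.1, -0.1, -0.0]
grip_width: 0.0872
t: 3.65
eef_pos: [0.4669, 0.3186, 0.1162]
tcp_rot: [0.47, 0.883, -0.0, -0.0]
wrist_force: [0.5, 0.2, 0.2]
grip_width: 0.0462
t 3.65 p [466.9 318.6 116.2] phi 124.0 tilt [-0.0002 -0.0002] F [0.5 0.2 0.2] w 46.2 q7 0.03
shift [ 0.8 -0.5  0.2] turn 90.0 rows 1.0 9.0
```

```bash
python3 -m creep '[[0,[0,0,0],0],[0,[0,0,0],0],[0,[0,0,0],10],[0,[0,0,0],20],[0,[0,0,0],30]]';python3 -m creep '[[0,[0,0,0],10],[0,[0,0,0],20],[0,[0,0,0],30],[0,[0,0,0],40],[0,[0,0,0],50]]'; python3 -m creep '[[0,[0,0,0],10],[100,[0,0,0],10],[150,[0,0,0],10],[150,[0,0,0],10],[150,[0,0,0],10]]' 8; python3 -m creep '[[150,[0,0,0],0],[150,[0,0,0],0],[150,[0,0,0],0],[150,[0,0,0],0],[150,[0,0,0],0]]' 20;python3 go.py 466 319 216 34
```

```text
t: 4.28
eef_pos: [0.467, 0.3187, 0.1163]
tcp_rot: [0.684, 0.729, 0.0, -0.0]
wrist_force: [0.2, 0.3, 0.2]
grip_width: 0.0843
t: 4.9
eef_pos: [0.4669, 0.3187, 0.1162]
tcp_rot: [0.928, 0.372, -0.0, 0.0]
wrist_force: [0.3, 0.3, -0.2]
grip_width: 0.0869
t: 5.52
eef_pos: [0.467, 0.3186, 0.1163]
tcp_rot: [0.956, 0.293, -0.0, -0.0]
wrist_force: [-0.5, 0.1, -0.2]
grip_width: 0.0546
t: 6.15
eef_pos: [0.467, 0.3186, 0.1163]
tcp_rot: [0.956, 0.292, 0.0, 0.0]
wrist_force: [0.1, -1.8, 1.2]
grip_width: 0.0456
t 6.15 p [467.  318.6 116.3] phi 33.99 tilt [ 0.0001 -0.0002] F [ 0.1 -1.8  1.2] w 45.6 q7 -1.43
shift [ -0.6  -0.9 -99.7] turn -0.0 rows 2.0 1.0
```

```bash
python3 -m creep '[[150,[0,0,-20],0],[150,[0,0,-50],0],[150,[0,0,-80],0],[150,[0,0,-100],0],[150,[0,0,-100],0]]';python3 go.py 540 -97 216 80
```

```text
t: 6.78
eef_pos: [0.4676, 0.3192, 0.2185]
tcp_rot: [0.956, 0.292, 0.001, -0.001]
wrist_force: [0.1, -0.3, -3.8]
grip_width: 0.0456
t 6.78 p [467.6 319.2 218.5] phi 34.0 tilt [0.0021 0.0028] F [ 0.1 -0.3 -3.8] w 45.6 q7 -1.5
shift [-172.7  385.5    1.5] turn -46.0 rows 7.0 5.0
```

```bash
python3 -m creep '[[150,[-18,40,0],-7],[150,[-41,90,0],-15],[150,[-65,143,0],-24],[150,[-89,196,0],-33],[150,[-113,250,0],-42]]';python3 go.py 540 -97 216 80
```

```text
t: 7.4
eef_pos: [0.5125, 0.0475, 0.2158]
tcp_rot: [0.787, 0.617, -0.0, -0.0]
wrist_force: [1.5, -0.3, -2.7]
grip_width: 0.0459
t 7.4 p [512.5  47.5 215.8] phi 76.14 tilt [-0.0008  0.0003] F [ 1.5 -0.3 -2.7] w 45.9 q7 -0.32
shift [-133.7   61.4   -0.3] turn -3.9 rows 3.0 1.0
```

```bash
python3 -m creep '[[150,[-45,20,0],-4],[150,[-90,41,0],-4],[150,[-125,57,0],-4],[150,[-134,61,10],-4],[150,[-134,61,20],-4]]';python3 go.py 540 -97 116 80
```

```text
t: 8.02
eef_pos: [0.5388, -0.0955, 0.1951]
tcp_rot: [0.767, 0.641, -0.0, -0.0]
wrist_force: [0.4, 0.6, -4.0]
grip_width: 0.0457
t 8.03 p [538.8 -95.5 195.1] phi 79.78 tilt [-0.0012  0.    ] F [ 0.4  0.6 -4. ] w 45.7 q7 0.12
shift [-1.2  1.5 79.1] turn -0.2 rows 2.0 1.0
```

```bash
python3 -m creep '[[150,[0,0,35],0],[150,[0,0,65],0],[150,[0,0,80],0],[150,[0,0,84],0],[150,[0,0,86],0]]';python3 -m creep '[[150,[0,0,1],0],[150,[0,0,2],0],[150,[0,0,2.5],0],[150,[0,0,2.5],0],[150,[0,0,2.5],0]]';python3 go.py 540 -97 107.3 80
```

```text
t: 8.65
eef_pos: [0.5398, -0.0953, 0.1108]
tcp_rot: [0.767, 0.642, 0.0, 0.0]
wrist_force: [0.5, -0.1, -3.0]
grip_width: 0.0453
t: 9.28
eef_pos: [0.5393, -0.0956, 0.1078]
tcp_rot: [0.767, 0.642, 0.0, 0.0]
wrist_force: [0.0, -1.0, -3.8]
grip_width: 0.0452
t 9.28 p [539.3 -95.6 107.8] phi 79.83 tilt [0.0001 0.    ] F [ 0.  -1.  -3.8] w 45.2 q7 0.21
shift [-1.3  0.9  0.5] turn -0.2 rows 1.0 1.0
```

```bash
python3 -m creep '[[150,[0,0,0.4],0],[150,[0,0,0.8],0],[150,[0,0,1],0],[150,[0,0,1],0],[150,[0,0,1],0]]';python3 go.py
```

```text
t: 9.9
eef_pos: [0.5393, -0.0956, 0.1072]
tcp_rot: [0.767, 0.642, 0.0, -0.0]
wrist_force: [-3.3, 0.6, 6.4]
grip_width: 0.0457
t 9.9 p [539.3 -95.6 107.2] phi 79.83 tilt [-0.0001  0.0005] F [-3.3  0.6  6.4] w 45.7 q7 0.21
```

```bash
python3 -m creep '[[60,[0,0,0],0],[0,[0,0,0],0],[0,[0,0,0],0],[0,[0,0,-20],0],[0,[0,0,-60],0]]';python3 go.py 570 104 190 19
```

```text
t: 10.52
eef_pos: [0.5386, -0.0956, 0.1675]
tcp_rot: [0.767, 0.642, -0.001, -0.0]
wrist_force: [0.7, 0.2, 0.9]
grip_width: 0.084
t 10.53 p [538.6 -95.6 167.5] phi 79.81 tilt [-0.0022 -0.0007] F [0.7 0.2 0.9] w 84.0 q7 0.15
shift [202.   -4.5 -22.7] turn 60.8 rows 4.0 6.0
```

```bash
python3 -m creep '[[0,[40,0,-10],10],[0,[90,-2,-20],20],[0,[140,-3,-22],31],[0,[185,-4,-22],42],[0,[202,-4.5,-22],52]]';python3 go.py 570 104 116.3 19
python3 - <<'E'
from fit import *
im=imaging.camera('top');cv2.imwrite('pics/a2.png',im[:,:,::-1])
p,f=fit('top',im,'tray','round',(.5395,-.0985,-.29),(.539,-.0965,0),zf=.003);print(p,f)
E
```

```text
t: 11.15
eef_pos: [0.5708, 0.1078, 0.19]
tcp_rot: [0.971, 0.24, 0.001, -0.0]
wrist_force: [-0.4, -0.3, 0.6]
grip_width: 0.0868
t 11.15 p [570.8 107.8 190. ] phi 27.72 tilt [0.0008 0.001 ] F [-0.4 -0.3  0.6] w 86.8 q7 -1.05
shift [-2.6  3.  73.7] turn 8.7 rows 2.0 1.0
[ 0.5393992  -0.09853933 -0.29111977  0.53848687 -0.09588191  0.05498335] 7.184560153707048
```

View pics/a2.png

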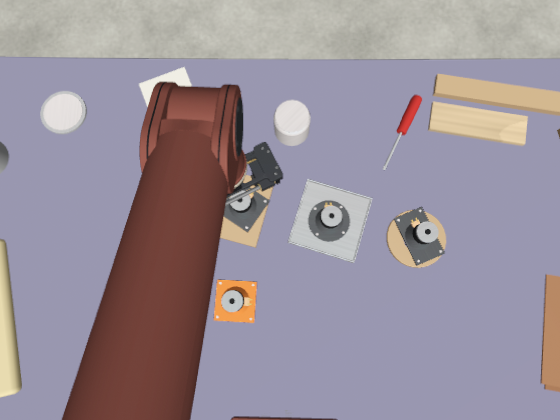

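The top view shows the round speaker sitting in the tray at (330,217). The gripper is over the dark square one at (240,205).

```bash
python3 -m creep '[[0,[0,0,10],9],[0,[0,0,20],9],[0,[0,0,30],9],[0,[0,0,30],9],[0,[0,0,30],9]]';python3 go.py 570 104 116.3 19
```

```text
t: 11.82
eef_pos: [0.5707, 0.1037, 0.159]
tcp_rot: [0.986, 0.164, 0.0, -0.0]
wrist_force: [0.1, 0.3, -0.1]
grip_width: 0.0871
t 11.82 p [570.7 103.7 159. ] phi 18.88 tilt [0.0002 0.0001] F [ 0.1  0.3 -0.1] w 87.1 q7 -1.15
shift [-0.5 -0.5 42.7] turn -0.1 rows 1.0 1.0
```

```bash
python3 -m creep '[[0,[-0.5,-0.5,25],0],[0,[-0.5,-0.5,42.7],0],[0,[-0.5,-0.5,42.7],0],[80,[-0.5,-0.5,42.7],0],[150,[-0.5,-0.5,42.7],0]]' 8; python3 -m creep '[[150,[0,0,0],0],[150,[0,0,0],0],[150,[0,0,0],0],[60,[0,0,0],0],[0,[0,0,0],0]]' 8;python3 go.py; python3 -m creep '[[0,[0,0,0],0],[0,[0,0,0],-10],[0,[0,0,0],-20],[0,[0,0,0],-30],[0,[0,0,0],-40]]';python3 -m creep '[[0,[0,0,0],-10],[0,[0,0,0],-20],[0,[0,0,0],-30],[0,[0,0,0],-40],[0,[0,0,0],-50]]';  python3 -m creep '[[80,[0,0,0],0],[150,[0,0,0],0],[150,[0,0,0],0],[150,[0,0,0],0],[150,[0,0,0],0]]' 8;python3 -m creep '[[150,[0,0,0],0],[150,[0,0,0],0],[150,[0,0,0],0],[150,[0,0,0],0],[150,[0,0,0],0]]' 20;python3 go.py
```

```text
t: 12.45
eef_pos: [0.5704, 0.1044, 0.1168]
tcp_rot: [0.987, 0.164, 0.001, -0.0]
wrist_force: [0.3, 0.4, 0.7]
grip_width: 0.0742
t: 13.08
eef_pos: [0.5699, 0.1044, 0.116]
tcp_rot: [0.987, 0.164, -0.0, 0.0]
wrist_force: [0.2, -0.1, -0.0]
grip_width: 0.0587
t 13.07 p [569.9 104.4 116. ] phi 18.83 tilt [-0.0001 -0.    ] F [ 0.2 -0.1 -0. ] w 58.7 q7 -1.12
t: 13.7
eef_pos: [0.5699, 0.1044, 0.1161]
tcp_rot: [0.87, 0.494, -0.0, 0.0]
wrist_force: [-0.6, 0.4, -0.6]
grip_width: 0.0866
t: 14.32
eef_pos: [0.5699, 0.1043, 0.116]
tcp_rot: [0.58, 0.815, -0.0, 0.0]
wrist_force: [-0.3, -0.6, 0.7]
grip_width: 0.0873
t: 14.95
eef_pos: [0.5698, 0.1045, 0.116]
tcp_rot: [0.582, 0.813, -0.0, -0.0]
wrist_force: [-0.2, -0.2, 0.5]
grip_width: 0.0457
t: 15.58
eef_pos: [0.5698, 0.1045, 0.116]
tcp_rot: [0.582, 0.813, -0.0, -0.0]
wrist_force: [0.0, -0.3, -0.0]
grip_width: 0.0457
t 15.57 p [569.8 104.5 116. ] phi 108.83 tilt [-0.0001  0.0001] F [ 0.  -0.3 -0. ] w 45.7 q7 0.28
```

```bash
python3 -m creep '[[150,[0,0,-10],0],[150,[0,0,-40],0],[150,[0,0,-60],0],[150,[0,0,-60],0],[150,[0,0,-60],0]]';python3 go.py 468.4 313.4 176 123.5
```

```text
t: 16.2
eef_pos: [0.5694, 0.1043, 0.1753]
tcp_rot: [0.582, 0.813, -0.0, -0.0]
wrist_force: [0.1, -0.5, -3.2]
grip_width: 0.0455
t 16.2 p [569.4 104.3 175.3] phi 108.84 tilt [-0.0011 -0.0003] F [ 0.1 -0.5 -3.2] w 45.5 q7 0.24
shift [230.5 -28.   -0.6] turn -14.7 rows 4.0 2.0
```

```bash
python3 -m creep '[[150,[45,-5,0],-4],[150,[100,-12,0],-8],[150,[155,-19,0],-12],[150,[205,-25,0],-14.7],[150,[230.5,-28,0],-14.7]]';python3 -m creep '[[150,[0,0,10],0],[150,[0,0,20],0],[150,[0,0,20],0],[150,[0,0,20],0],[150,[0,0,20],0]]';python3 go.py 468.4 313.4 116 123.5;python3 - <<'E'
from fit import *
for n in('side','top'):
    im=imaging.camera(n);v=im[:,:,::-1];c=proj(n,[.4684,.3134,.05])[0].astype(int);v=v[max(c[1]-70,0):c[1]+70,max(c[0]-80,0):c[0]+80]
    cv2.imwrite(f'pics/b_{n}.png',cv2.resize(v,None,fx=4,fy=4))
E
```

```text
t: 16.82
eef_pos: [0.4665, 0.3162, 0.1747]
tcp_rot: [0.471, 0.882, -0.001, -0.001]
wrist_force: [-0.7, -0.5, -3.7]
grip_width: 0.0452
t: 17.45
eef_pos: [0.4694, 0.3132, 0.1564]
tcp_rot: [0.473, 0.881, 0.0, 0.0]
wrist_force: [0.4, 0.2, -3.6]
grip_width: 0.0453
t 17.45 p [469.4 313.2 156.4] phi 123.49 tilt [0.0004 0.0004] F [ 0.4  0.2 -3.6] w 45.3 q7 0.04
shift [ 0.7 -0.8 40.4] turn -0.0 rows 1.0 1.0
```

View pics/b_side.png

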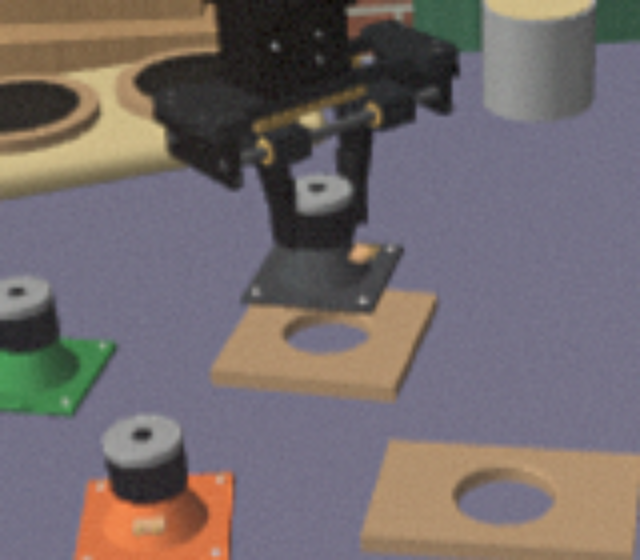

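View pics/b_top.png

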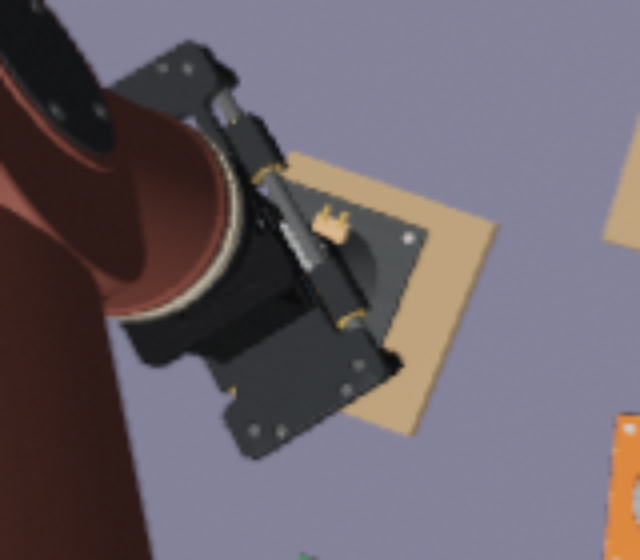

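Both views show the square flange above the empty square ring, with its edges parallel to the ring's. I lower it gently.

```bash
python3 -m creep '[[150,[0.7,-0.8,18],0],[150,[0.7,-0.8,33],0],[150,[0.7,-0.8,37],0],[150,[0.7,-0.8,38.5],0],[150,[0.7,-0.8,38.5],0]]';python3 go.py 468.4 313.4 116 123.5;python3 -m creep '[[150,[0,0,0.5],0],[150,[0,0,1],0],[150,[0,0,1.5],0],[150,[0,0,1.8],0],[150,[0,0,1.8],0]]';python3 go.py 468.4 313.4 116 123.5
```

```text
t: 18.18
eef_pos: [0.4681, 0.3138, 0.1178]
tcp_rot: [0.473, 0.881, 0.0, 0.0]
wrist_force: [-0.6, 0.8, -3.1]
grip_width: 0.0453
t 18.18 p [468.1 313.8 117.8] phi 123.53 tilt [0.0003 0.0002] F [-0.6  0.8 -3.1] w 45.3 q7 0.06
shift [-0.4  0.   1.8] turn 0.0 rows 1.0 1.0
t: 18.8
eef_pos: [0.468, 0.3137, 0.116]
tcp_rot: [0.473, 0.881, 0.0, -0.0]
wrist_force: [-1.8, -0.4, 1.2]
grip_width: 0.0452
t 18.8 p [468.  313.7 116. ] phi 123.53 tilt [0.     0.0002] F [-1.8 -0.4  1.2] w 45.2 q7 0.06
shift [-0.5  0.2  0. ] turn 0.0 rows 1.0 1.0
```

```bash
python3 -m creep '[[60,[0,0,0],0],[0,[0,0,0],0],[0,[0,0,0],0],[0,[0,0,-40],0],[0,[0,0,-80],0]]';python3 go.py 505.7 -295.7 190 10
```

```text
t: 19.42
eef_pos: [0.4678, 0.3134, 0.1965]
tcp_rot: [0.473, 0.881, -0.001, -0.0]
wrist_force: [0.6, 0.2, 0.4]
grip_width: 0.0841
t 19.43 p [467.8 313.4 196.5] phi 123.52 tilt [-0.0005 -0.0009] F [0.6 0.2 0.4] w 84.1 q7 0.02
shift [-528.7 -304.8    7. ] turn 113.5 rows 10.0 11.0
```

```bash
python3 -m creep '[[0,[-45,-26,0],10],[0,[-93,-54,0],20],[0,[-141,-81,0],30],[0,[-190,-110,0],40],[0,[-240,-138,0],50]]';python3 go.py 505.7 -295.7 190 10
```

```text
t: 20.05
eef_pos: [0.4854, 0.0357, 0.196]
tcp_rot: [0.803, 0.596, 0.001, -0.0]
wrist_force: [1.1, -0.9, -0.1]
grip_width: 0.0868
t 20.05 p [485.4  35.7 196. ] phi 73.22 tilt [0.0007 0.0008] F [ 1.1 -0.9 -0.1] w 86.8 q7 -0.39
shift [-311.4  115.1    5.8] turn 63.2 rows 6.0 6.0
```

Run:
```python
from fit import *
im=imaging.camera('top');
p,f=fit('top',im,'square','round',(.468,.3124,-.3268),(.468,.313,0));
for t in (-.33,):
    p,f=fit('top',im,'square','square',(.468,.3124,-.3268),(.468,.313,t),show='pics/c_top.png');print(np.round(p,4),f)
```

```text
[ 0.4681  0.3125 -0.3264  0.4679  0.3139 -0.322 ] 3.8578635391844505
```

View pics/c_top.png

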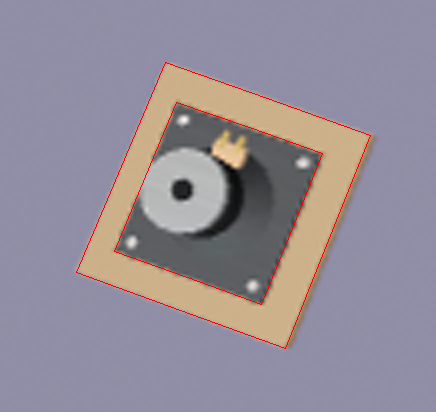

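The square speaker sits parallel on the square ring, about 1.4 mm off centre in the top view. I carry on to the oblong one.

```bash
python3 go.py 505.7 -295.7 190 10; python3 -m creep '[[0,[-50,19,0],10],[0,[-105,39,0],20],[0,[-160,59,0],30],[0,[-213,79,2],41],[0,[-260,96,3],51]]';python3 go.py 505.7 -295.7 160 10
```

```text
t 20.1 p [485.6  27.5 196.2] phi 72.25 tilt [ 0.0011 -0.0015] F [-0.8 -8.1  0.5] w 86.8 q7 -0.4
shift [-301.7  117.7    6.8] turn 62.3 rows 6.0 6.0
t: 20.72
eef_pos: [0.504, -0.241, 0.193]
tcp_rot: [0.981, 0.193, 0.0, 0.0]
wrist_force: [1.1, 0.2, -0.1]
grip_width: 0.0872
t 20.73 p [ 504. -241.  193.] phi 22.22 tilt [ 0.0009 -0.0002] F [ 1.1  0.2 -0.1] w 87.2 q7 -0.54
shift [-19.2  51.3  33. ] turn 12.2 rows 2.0 2.0
```

```bash
python3 -m creep '[[0,[-10,26,10],6],[0,[-19,51,25],12],[0,[-19,51,33],12],[0,[-19,51,33],12],[0,[-19,51,33],12]]';python3 go.py 505.7 -295.7 116 10
```

```text
t: 21.35
eef_pos: [0.5064, -0.2925, 0.1602]
tcp_rot: [0.996, 0.093, 0.0, -0.0]
wrist_force: [0.6, -0.1, -0.1]
grip_width: 0.0872
t 21.35 p [ 506.4 -292.5  160.2] phi 10.68 tilt [0.0006 0.0005] F [ 0.6 -0.1 -0.1] w 87.2 q7 -0.58
shift [-1.3  3.  44.2] turn 0.7 rows 1.0 1.0
```

```bash
python3 -m creep '[[0,[-1.3,3,22],0.7],[0,[-1.3,3,44.2],0.7],[0,[-1.3,3,44.2],0.7],[80,[-1.3,3,44.2],0.7],[150,[-1.3,3,44.2],0.7]]' 8; python3 -m creep '[[150,[0,0,0],0],[150,[0,0,0],0],[150,[0,0,0],0],[150,[0,0,0],0],[60,[0,0,0],0]]' 8;python3 go.py; python3 -m creep '[[0,[0,0,0],0],[0,[0,0,0],0],[0,[0,0,0],-10],[0,[0,0,0],-20],[0,[0,0,0],-30]]';python3 -m creep '[[0,[0,0,0],-10],[0,[0,0,0],-20],[0,[0,0,0],-30],[0,[0,0,0],-40],[0,[0,0,0],-50]]';  python3 -m creep '[[0,[0,0,0],-10],[150,[0,0,0],-10],[150,[0,0,0],-10],[150,[0,0,0],-10],[150,[0,0,0],-10]]' 8;python3 -m creep '[[150,[0,0,0],0],[150,[0,0,0],0],[150,[0,0,0],0],[150,[0,0,0],0],[150,[0,0,0],0]]' 20;python3 go.py
```

```text
t: 21.98
eef_pos: [0.5054, -0.2971, 0.1162]
tcp_rot: [0.996, 0.086, 0.0, 0.0]
wrist_force: [0.6, -0.4, -0.7]
grip_width: 0.0743
t: 22.6
eef_pos: [0.5051, -0.2968, 0.1156]
tcp_rot: [0.996, 0.086, 0.0, 0.0]
wrist_force: [0.1, -0.9, 0.3]
grip_width: 0.05
t 22.6 p [ 505.1 -296.8  115.6] phi 9.84 tilt [ 0.     -0.0001] F [ 0.1 -0.9  0.3] w 50.0 q7 -0.54
t: 23.22
eef_pos: [0.5051, -0.2968, 0.1155]
tcp_rot: [0.939, 0.343, -0.0, 0.0]
wrist_force: [0.5, -0.2, -0.3]
grip_width: 0.0861
t: 23.85
eef_pos: [0.505, -0.2969, 0.1156]
tcp_rot: [0.706, 0.708, -0.0, 0.0]
wrist_force: [-0.4, 0.3, 0.8]
grip_width: 0.0873
t: 24.48
eef_pos: [0.5051, -0.2967, 0.1155]
tcp_rot: [0.644, 0.765, -0.0, -0.0]
wrist_force: [0.4, -0.1, 0.7]
grip_width: 0.0552
t: 25.1
eef_pos: [0.5052, -0.2967, 0.1156]
tcp_rot: [0.644, 0.765, 0.0, 0.0]
wrist_force: [1.4, -0.1, -1.6]
grip_width: 0.0456
t 25.1 p [ 505.2 -296.7  115.6] phi 99.84 tilt [ 0.0001 -0.    ] F [ 1.4 -0.1 -1.6] w 45.6 q7 0.85
```

```bash
python3 -m creep '[[150,[0,0,-10],0],[150,[0,0,-40],0],[150,[0,0,-80],0],[150,[0,0,-100],0],[150,[0,0,-100],0]]'
python3 - <<'E'
from fit import *
ims={n:imaging.camera(n) for n in('top','side')}
for n,im in ims.items():
    cv2.imwrite(f'pics/d_{n}.png',im[:,:,::-1])
    p,f=fit(n,im,'square','square',(.468,.3124,-.3268),(.468,.313,-.32));print(n,'sq',np.round(p,4),f)
    p,f=fit(n,im,'tray','round',(.5395,-.0985,-.29),(.539,-.0965,0),zf=.003);print(n,'tray',np.round(p,4),f)
    p,f=fit(n,im,'oblong',None,(.5634,.1024,-.254),None);print(n,'obl',np.round(p,4),f)
E
python3 go.py 564.1 100.9 216 61.4
```

```text
t: 25.72
eef_pos: [0.5054, -0.2973, 0.2172]
tcp_rot: [0.644, 0.765, 0.0, 0.001]
wrist_force: [0.5, -0.1, -3.7]
grip_width: 0.0457
top sq [ 0.468   0.3124 -0.3284  0.4678  0.3139 -0.324 ] 3.622599546929366
top tray [ 0.5394 -0.0985 -0.2911  0.5385 -0.0957  0.053 ] 6.593143052373014
top obl [ 0.564   0.1009 -0.2553] 7.170050435812077
side sq [ 0.4656  0.3159 -0.3145  0.5466  0.3018 -1.7083] 45.49444965123332
side tray [ 0.5417 -0.0912  0.2244  0.5465 -0.1176 -0.1081] 67.84905858595428
side obl [ 0.5488  0.1005 -0.0435] 53.61473313043741
t 25.82 p [ 504.6 -296.5  214.8] phi 99.83 tilt [-0.0011  0.0006] F [-0.3 -0.4 -4.3] w 45.6 q7 0.78
shift [381.4 126.5  -1. ] turn 38.4 rows 7.0 4.0
```

View pics/d_side.png

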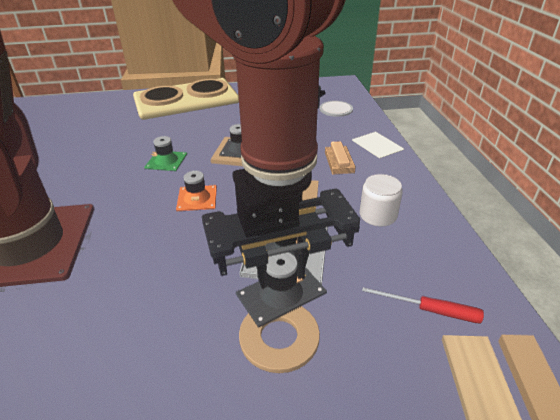

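The side view is blocked by the arm, but it shows the oblong speaker held level at (281,290) above the now empty round ring. I move it to the oblong ring.

```bash
python3 -m creep '[[150,[45,15,0],8],[150,[98,33,0],16],[150,[153,51,0],24],[150,[208,69,0],32],[150,[263,87,0],38.4]]'; python3 go.py 564.4 100.9 216 61.4
```

```text
t: 26.45
eef_pos: [0.5451, -0.0209, 0.2142]
tcp_rot: [0.861, 0.509, -0.001, -0.0]
wrist_force: [0.8, 0.5, -4.3]
grip_width: 0.0455
t 26.45 p [545.1 -20.9 214.2] phi 61.19 tilt [-0.0022 -0.0005] F [ 0.8  0.5 -4.3] w 45.5 q7 -0.44
shift [116.1 -41.8  -1.9] turn -0.2 rows 2.0 1.0
```

```bash
python3 -m creep '[[150,[40,-15,0],0],[150,[85,-31,0],0],[150,[110,-40,10],0],[150,[115,-42,30],0],[150,[115,-42,50],0]]';python3 -m creep '[[150,[0,0,10],0],[150,[0,0,15],0],[150,[0,0,15],0],[150,[0,0,15],0],[150,[0,0,15],0]]'; python3 go.py 564.4 100.9 115.6 61.4
python3 - <<'E'
from fit import *
for n in('side','top'):
    im=imaging.camera(n);v=im[:,:,::-1];c=proj(n,[.564,.101,.05])[0].astype(int);v=v[max(c[1]-70,0):c[1]+70,max(c[0]-80,0):c[0]+80]
    cv2.imwrite(f'pics/e_{n}.png',cv2.resize(v,None,fx=3,fy=3))
E
```

```text
t: 27.08
eef_pos: [0.5633, 0.0984, 0.1633]
tcp_rot: [0.86, 0.511, -0.001, -0.0]
wrist_force: [0.1, -0.4, -4.1]
grip_width: 0.0456
t: 27.7
eef_pos: [0.5643, 0.0983, 0.1511]
tcp_rot: [0.86, 0.511, 0.0, 0.0]
wrist_force: [-0.6, -0.1, -3.3]
grip_width: 0.0453
t 27.7 p [564.3  98.3 151.1] phi 61.43 tilt [0.0008 0.0003] F [-0.6 -0.1 -3.3] w 45.3 q7 -0.61
shift [ 2.3 -1.2 35.5] turn 0.0 rows 1.0 1.0
```

View pics/e_side.png

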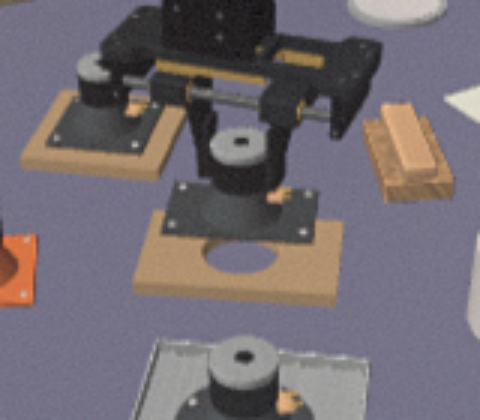

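The oblong flange hangs over the oblong ring with its long sides aligned, so I lower it. The gripper's body stays above the neighbouring magnet.

```bash
python3 -m creep '[[150,[2.3,-1.2,15],0],[150,[2.3,-1.2,28],0],[150,[2.3,-1.2,33],0],[150,[2.3,-1.2,34],0],[150,[2.3,-1.2,34],0]]';python3 go.py 564.4 100.9 115.6 61.4;python3 -m creep '[[150,[0,0,0.5],0],[150,[0,0,1],0],[150,[0,0,1.5],0],[150,[0,0,1.7],0],[150,[0,0,1.7],0]]';python3 go.py 564.4 100.9 115.6 61.4
```

```text
t: 28.42
eef_pos: [0.5642, 0.1008, 0.1167]
tcp_rot: [0.86, 0.511, 0.0, 0.0]
wrist_force: [0.2, -0.3, -4.1]
grip_width: 0.0457
t 28.43 p [564.2 100.8 116.7] phi 61.42 tilt [ 0.0003 -0.0001] F [ 0.2 -0.3 -4.1] w 45.7 q7 -0.59
shift [0.2 0.1 1.1] turn 0.0 rows 1.0 1.0
t: 29.05
eef_pos: [0.5642, 0.1007, 0.1155]
tcp_rot: [0.86, 0.511, 0.0, -0.0]
wrist_force: [-4.0, -2.0, 5.1]
grip_width: 0.0456
t 29.05 p [564.2 100.7 115.5] phi 61.42 tilt [0.0001 0.0002] F [-4.  -2.   5.1] w 45.6 q7 -0.59
shift [ 0.3  0.1 -0.1] turn 0.0 rows 1.0 1.0
```

```bash
python3 -m creep '[[60,[0,0,0],0],[0,[0,0,0],0],[0,[0,0,0],0],[0,[0,0,-40],0],[0,[0,0,-70],0]]';python3 go.py 539.3 -95.6 185 80
```

```text
t: 29.68
eef_pos: [0.5643, 0.1009, 0.186]
tcp_rot: [0.86, 0.511, 0.0, 0.0]
wrist_force: [0.8, -0.4, 0.2]
grip_width: 0.0843
t 29.68 p [564.3 100.9 186. ] phi 61.43 tilt [ 0.0004 -0.0001] F [ 0.8 -0.4  0.2] w 84.3 q7 -0.63
shift [-184.5   72.     1. ] turn -18.6 rows 4.0 2.0
```

```bash
python3 -m creep '[[0,[-40,16,0],-5],[0,[-90,35,0],-10],[0,[-140,54,0],-15],[0,[-175,68,0],-18.6],[0,[-184.5,72,0],-18.6]]'; python3 -m creep '[[0,[0,0,10],0],[0,[0,0,20],0],[0,[0,0,30],0],[0,[0,0,30],0],[0,[0,0,30],0]]';python3 go.py 539.3 -95.6 107.3 80;  python3 - <<'E'
from fit import *
im=imaging.camera('top')
p,f=fit('top',im,'square','square',(.468,.3124,-.3268),(.468,.313,-.32));print('sq',np.round(p,4),f)
p,f=fit('top',im,'oblong','oblong',(.564,.1009,-.255),(.564,.1009,-.255),show='pics/g_top.png');print('obl',np.round(p,4),f)
p,f=fit('top',im,'round',None,(.5003,-.2916,0),None);print('round',np.round(p,4),f)
E
```

```text
t: 30.3
eef_pos: [0.5385, -0.0985, 0.1851]
tcp_rot: [0.767, 0.642, -0.0, 0.0]
wrist_force: [0.2, 0.5, -0.2]
grip_width: 0.0869
t: 30.92
eef_pos: [0.5392, -0.0953, 0.1549]
tcp_rot: [0.766, 0.643, -0.0, 0.0]
wrist_force: [-0.8, 0.3, -0.2]
grip_width: 0.0873
t 30.93 p [539.2 -95.3 154.9] phi 80.05 tilt [-0.0001 -0.0001] F [-0.8  0.3 -0.2] w 87.3 q7 0.06
shift [-0.2  0.2 47.6] turn 0.1 rows 1.0 1.0
sq [ 0.468   0.3124 -0.3275  0.4678  0.3139 -0.3216] 3.3793505645688446
obl [ 0.5637  0.1008 -0.2566  0.5632  0.1006 -0.2503] 3.980711071797539
round [ 0.4998 -0.291   0.0343] 32.64904010653772
```

View pics/g_top.png

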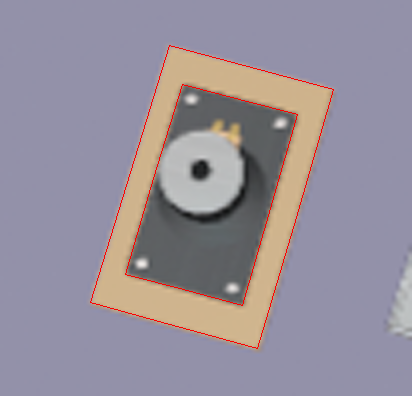

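The oblong speaker lies within about 0.5 mm and 0.4° of its ring in the top view. Next I pick the round one out of the tray.

```bash
python3 -m creep '[[0,[0,0,25],0],[0,[0,0,47],0],[0,[0,0,47],0],[80,[0,0,47],0],[150,[0,0,47],0]]' 8;python3 -m creep '[[150,[0,0,0],0],[150,[0,0,0],0],[150,[0,0,0],0],[150,[0,0,0],0],[150,[0,0,0],0]]' 20;python3 go.py;python3 -m creep '[[150,[0,0,-10],0],[150,[0,0,-40],0],[150,[0,0,-80],0],[150,[0,0,-80],0],[150,[0,0,-80],0]]';python3 go.py 501.1 -291.2 187 60
```

```text
t: 31.6
eef_pos: [0.5397, -0.0956, 0.1089]
tcp_rot: [0.766, 0.643, 0.001, 0.001]
wrist_force: [0.9, 0.6, -0.5]
grip_width: 0.0744
t: 32.22
eef_pos: [0.5391, -0.0955, 0.108]
tcp_rot: [0.766, 0.643, 0.0, 0.0]
wrist_force: [-0.7, -0.3, 3.1]
grip_width: 0.0454
t 32.23 p [539.1 -95.5 108. ] phi 80.03 tilt [0.0001 0.    ] F [-0.7 -0.3  3.1] w 45.4 q7 0.1
t: 32.85
eef_pos: [0.5386, -0.0954, 0.1874]
tcp_rot: [0.766, 0.643, -0.0, -0.0]
wrist_force: [-1.1, -0.3, -4.1]
grip_width: 0.0458
t 32.85 p [538.6 -95.4 187.4] phi 80.04 tilt [-0.0007  0.0002] F [-1.1 -0.3 -4.1] w 45.8 q7 0.04
shift [-199.4   -3.1    0.4] turn 20.0 rows 4.0 2.0
```

```bash
python3 -m creep '[[150,[-45,0,0],5],[150,[-100,-2,0],10],[150,[-150,-3,0],15],[150,[-190,-3,0],20],[150,[-199.4,-3,0],20]]'; python3 -m creep '[[150,[0,0,10],0],[150,[0,0,20],0],[150,[0,0,30],0],[150,[0,0,30],0],[150,[0,0,30],0]]';python3 go.py 501.1 -291.2 117.8 60
```

```text
t: 33.48
eef_pos: [0.4995, -0.2943, 0.1866]
tcp_rot: [0.867, 0.498, -0.001, -0.0]
wrist_force: [-0.2, -0.0, -2.4]
grip_width: 0.0455
t: 34.1
eef_pos: [0.5018, -0.2912, 0.158]
tcp_rot: [0.866, 0.5, 0.0, 0.0]
wrist_force: [0.6, 0.5, -3.1]
grip_width: 0.0453
t 34.1 p [ 501.8 -291.2  158. ] phi 60.06 tilt [ 0.0002 -0.0001] F [ 0.6  0.5 -3.1] w 45.3 q7 0.15
shift [-0.4 -0.6 40.2] turn 0.1 rows 1.0 1.0
```

```bash
python3 -m creep '[[150,[-0.4,-0.6,18],0],[150,[-0.4,-0.6,33],0],[150,[-0.4,-0.6,38],0],[150,[-0.4,-0.6,39.5],0],[150,[-0.4,-0.6,39.5],0]]';python3 go.py 501.1 -291.2 117 60;python3 -m creep '[[150,[0,0,0.5],0],[150,[0,0,1],0],[150,[0,0,1.5],0],[150,[0,0,1.7],0],[150,[0,0,1.7],0]]';python3 go.py 501.1 -291.2 117 60
```

```text
t: 34.72
eef_pos: [0.501, -0.2917, 0.1186]
tcp_rot: [0.866, 0.5, 0.0, 0.0]
wrist_force: [0.4, 0.2, -3.1]
grip_width: 0.0454
t 34.73 p [ 501.  -291.7  118.6] phi 60.03 tilt [ 0.0003 -0.0003] F [ 0.4  0.2 -3.1] w 45.4 q7 0.18
shift [ 0.5 -0.2  1.6] turn 0.0 rows 1.0 1.0
t: 35.35
eef_pos: [0.501, -0.2915, 0.117]
tcp_rot: [0.866, 0.5, 0.0, 0.0]
wrist_force: [-2.3, 1.9, 1.9]
grip_width: 0.0459
t 35.35 p [ 501.  -291.5  117. ] phi 60.04 tilt [0.0002 0.0001] F [-2.3  1.9  1.9] w 45.9 q7 0.18
shift [ 0.3 -0.  -0. ] turn 0.0 rows 1.0 1.0
```

```bash
python3 -m creep '[[60,[0,0,0],0],[0,[0,0,0],0],[0,[0,0,0],0],[0,[0,0,-40],0],[0,[0,0,-90],0]]';python3 go.py 480 -100 260 80
```

```text
t: 35.98
eef_pos: [0.5003, -0.2912, 0.2069]
tcp_rot: [0.866, 0.5, -0.001, -0.001]
wrist_force: [1.4, 0.7, 0.8]
grip_width: 0.0841
t 35.98 p [ 500.3 -291.2  206.9] phi 60.03 tilt [-0.0023  0.0003] F [1.4 0.7 0.8] w 84.1 q7 0.11
shift [ 155.4 -113.2  -53. ] turn -20.0 rows 4.0 2.0
```

```bash
python3 -m creep '[[0,[40,-20,-20],-8],[0,[90,-45,-40],-16],[0,[140,-70,-50],-24],[0,[190,-95,-50],-32],[0,[240,-120,-50],-40]]';python3 go.py 440 250 270 130
```

```text
t: 36.6
eef_pos: [0.5168, -0.0219, 0.2571]
tcp_rot: [0.641, 0.768, 0.001, 0.0]
wrist_force: [0.7, 0.4, 0.2]
grip_width: 0.0869
t 36.6 p [516.8 -21.9 257.1] phi 100.29 tilt [0.0012 0.0004] F [0.7 0.4 0.2] w 86.9 q7 0.18
shift [281.2 -27.  -12.9] turn -29.7 rows 5.0 3.0
```

```bash
python3 -m creep '[[0,[50,-5,0],-8],[0,[105,-10,0],-16],[0,[160,-16,0],-24],[0,[215,-21,0],-30],[0,[270,-26,0],-30]]';python3 go.py 250 500 290 155
```

```text
t: 37.22
eef_pos: [0.4435, 0.2393, 0.2569]
tcp_rot: [0.422, 0.907, 0.0, 0.0]
wrist_force: [0.4, 0.3, 1.0]
grip_width: 0.0869
t 37.23 p [443.5 239.3 256.9] phi 130.11 tilt [0.0005 0.0005] F [0.4 0.3 1. ] w 86.9 q7 0.13
shift [324.1  20.  -33.1] turn -24.9 rows 6.0 3.0
```

```bash
python3 -m creep '[[0,[55,3,-6],-8],[0,[110,6,-12],-16],[0,[165,10,-18],-24],[0,[220,14,-26],-25],[0,[275,18,-33],-25]]'; python3 -m creep '[[0,[30,1,0],0],[0,[50,2,0],0],[0,[50,2,0],0],[0,[50,2,0],0],[0,[50,2,0],0]]';cat > chk.py <<'E'
from fit import *
import sys
tag=sys.argv[1]
for n in('top','side'):
    im=imaging.camera(n);cv2.imwrite(f'pics/{tag}_{n}.png',im[:,:,::-1])
    for k,r in (('square',(.468,.3130,-.3268)),('oblong',(.5637,.102,-.255)),('round',(.5005,-.291,0))):
        best=min((fit(n,im,k,k,r,(r[0]+.0004,r[1]+a,r[2]+.003),show=f'pics/{tag}_{k}_{n}.png') for a in(0,.001)),key=lambda x:x[1]);p=best[0]
        dd=p[3:]-p[:3];c,s=np.cos(p[2]),np.sin(p[2])
        print(n,k,'ring',np.round(p[:3],4),'off mm',np.round(dd[:2]*1e3,1),'in ring axes',np.round([(c*dd[0]+s*dd[1])*1e3,(-s*dd[0]+c*dd[1])*1e3],1),'deg',round(np.degrees(dd[2]),2),'cost',round(best[1],1))
E
python3 chk.py k
```

```text
t: 37.85
eef_pos: [0.28, 0.4611, 0.2901]
tcp_rot: [0.216, 0.976, 0.0, 0.0]
wrist_force: [0.2, 0.9, 1.0]
grip_width: 0.0875
t: 38.48
eef_pos: [0.2378, 0.4821, 0.2897]
tcp_rot: [0.217, 0.976, -0.0, 0.0]
wrist_force: [0.3, 0.2, -0.2]
grip_width: 0.0872
top square ring [ 0.4679  0.3123 -0.3292] off mm [-0.2  1.5] in ring axes [-0.7  1.4] deg 0.34 cost 3.3
top oblong ring [ 0.5636  0.1009 -0.2543] off mm [-0.3 -0.2] in ring axes [-0.2 -0.2] deg 0.02 cost 3.9
top round ring [ 0.4999 -0.2915  0.061 ] off mm [ 0.1 -0.3] in ring axes [ 0.1 -0.3] deg -2.9 cost 4.6
side square ring [ 0.4669  0.3158 -0.3294] off mm [-0.2  1.1] in ring axes [-0.5  1. ] deg 0.49 cost 13.5
side oblong ring [ 0.563   0.1034 -0.2533] off mm [0.3 0.1] in ring axes [0.3 0.2] deg 0.01 cost 14.3
side round ring [ 0.5005 -0.2892 -0.0232] off mm [-0.1 -0.6] in ring axes [-0.1 -0.6] deg 3.75 cost 8.7
```

View pics/k_side.png

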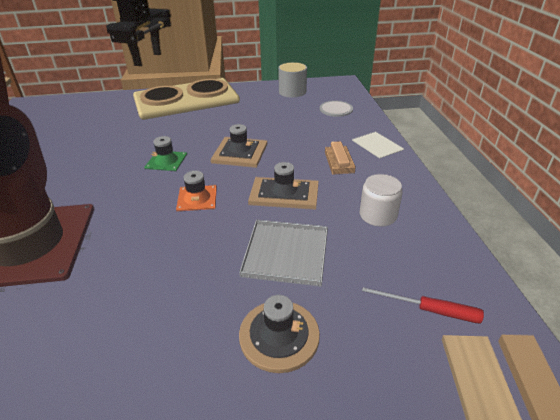

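View pics/k_top.png

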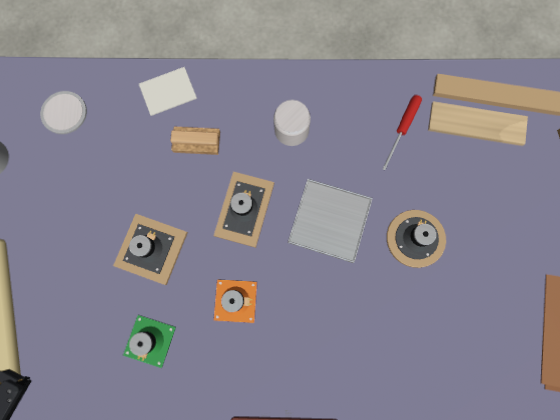

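The side and top views both show all three speakers face down on matching rings: square at (150,248), oblong at (244,208) and round at (417,238) in the top picture. The tray is empty, and the tin, block and screwdriver haven't moved. The square one is 1.1–1.5 mm and about 0.4° off, and the other two are within 0.6 mm, so I'm leaving them and handing in.

```bash
python3 -c "
from workcell import job,sensors
print(sensors.get_obs()['t'],job.sign_off())"
```

```text
the job is handed in; nothing more can be done
38.575 None
```

All three loudspeakers are face down on their own rings, and I handed the job in at 38.6 s. I parked the round one in the tray, moved the square one to the square ring and the oblong one to the oblong ring, then took the round one to the round ring. Each was lowered until the wrist force showed contact before I let go.

My last checks compared outlines in both cameras, with the arm clear and the gripper open:

| Loudspeaker | Off centre | Turn error |
|---|---|---|
| Round | 0.3–0.6 mm | free |
| Oblong | 0.3–0.4 mm | under 0.1° |
| Square | 1.1–1.5 mm | 0.3–0.5° |

- **Square one not re-seated:** both cameras agree it is slightly off, and I judged that small enough to leave.
- **Cameras against each other:** they differ by up to about 3.5 mm in absolute position, so I relied on the offset between each speaker and its ring within one picture.
- **Blocked view:** one earlier side-camera check was hidden by the arm, and I discarded it.
- **Everything else:** the tray is empty, and by eye the tin, sanding block, screwdriver and the green and orange look-alikes are where they were in the first picture. I did not measure them.

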